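# Snap the hand gauge onto the jar's slanting valve and hold it for a reading

## Robot

A 6-joint arm with a two-finger parallel gripper is mounted at the origin on a cart in front of the work surface, level with it; the furniture and walls round the work are solid. World frame = base frame: x ahead of the robot, y to its left, z up, the work surface at z = 0. Lengths are in m, angles in rad, forces in N, time in s.
With the tool pointing down it reaches from about 0.325 to 0.9 m from the base axis. Payload 6.1 kg.
Tool frame: the origin (TCP) lies midway between the tips of the shut fingers; the grasp point (between the pads) lies r.grasp_offset behind it (r.grasp_offset is the distance from the TCP to the grasp point, in m); z points along the fingers, y is the line along which they close (so a half turn about z gives the same grasp; the last joint's range is limited). The gripper opens to 85 mm and grips with 20 to 120 N. Pads are 22 mm wide; open, the fingers measure 114 mm over their backs; the gripper's body (76 mm by 85 mm) begins 54 mm behind the grasp point. The pads swing forward as they close: fully open they stand 13 mm farther back than shut.
Start: joints at [1.102, 0.22, 1.526, -0, 1.395, -0.126], TCP at [0.21, 0.589, 0.231] pointing down, gripper open.
Joint ranges: [-2.98, 2.98], [-0.91, 2.08], [0.09, 2.57], [-1.24, 4.39], [0.2, 2.65], [-2.68, 2.68]. Speed limits (rad/s): [2.57, 2.57, 3.01, 3.14, 3.14, 3.14].

## Interface

Orientations are given as a rotation vector (axis times angle).
In Python, from rig import r, eyes, nets gives the robot as it stands.
- The arm moves only by the shell command python3 -m creep 'ROWS' [FORCE]. ROWS is JSON, a list that holds one entry, the list of rows, each a list of 7 numbers: the shift along the tool's x, y, z in cm, then the turn, a rotation vector about the tool's x, y, z in rad, then the opening in per cent of the stroke, from 0 (shut) to 100 (fully open). A call has exactly 8 rows; each row is the pose to reach, as a shift and turn from the pose commanded when the call began, along the tool's axes at that moment; what a row does not reach only later rows make up. A row lasts 1/10 s, in which the tool goes at most 50 mm and 8.59 degrees, less where a joint would pass 70% of its speed; a pose out of reach is approached as far as the arm can. A call with a gripper value outside its range is refused whole. The fingers move at their own pace and stop on an object; FORCE is the grip in N (left out, the last holds). Time passes only in rows, so rows that repeat a pose let the fingers close, or fill a call up. It gives the time, the measured TCP pose, the force and the opening at its end, in the units of the state.
- r.sense(): the state, without advancing time (a new reading comes with each control period).
- eyes.grab_frame(name): name is "scene" or "side" or "wrist"; returns a dict with "color" (420x560x3 uint8, red, green, blue), "range_z" (420x560 float32, m along the optical axis (not along the pixel's ray), 0 where there is no reading), "fx", "fy", "cx", "cy" (pixels), "camera_from_world" (4x4, takes a point from world to camera coordinates); the wrist camera has in their place "hand_eye" (4x4, takes a point from camera to tool coordinates, whose origin is the TCP and whose axes are the flange's). Camera axes: x right, y down, z forward; pixel columns grow to the right and rows downward; lengths in m; the calibration is good to about 2 mm. A picture is of the moment at which its call begins: read the wrist's pose just before it.
- r.close_job(): hands the job in, once; it reports no verdict.
Trained networks look in the newest picture that a camera, given by its name, has taken for a name from the list of things; names that differ only in an ending like _2 or _b are one class to them, and where a whole thing is asked for, a point or a joint stands for the part that bears it (a point fixed in the world has none). Each returns a list of dicts, best first, with "score" (0 to 1); they miss things now and then, are a little off and sometimes report something else, mostly with a low value. They report only what shows in the picture. A call takes as long as a camera call. They do not tell look-alikes from the thing itself.
- nets.look_for(camera, label): "extent" ([left, top, width, height] in pixels, round what is visible of it).
- nets.outline_of(camera, label): "pixels" (420x560 bool, what is visible of it) and "extent" ([left, top, width, height] in pixels, round what is visible of it).
- nets.place_of(camera, label): "uv" ([column, row] in pixels: a listed point, or the origin of a listed thing).
The state is a dict: "clock": time; "joint_positions": joint angles; "qd": joint speeds; "effort": joint torques, N m; "position": TCP position; "ee_rot": TCP orientation; "force": force on the tool from outside, world axes, zero at the start; "torque": the same for the moment, N m; "width": finger opening in m.
Only numpy, scipy, OpenCV 4.12 (cv2) and the standard library are available. Lean on these libraries where they do the work, as an engineer would, in place of code of your own. Each camera call takes 0.05 s, during which the arm holds its last target. There are 200 camera calls.

## Task

Check the pressure of the clear jar with the yellow hand gauge: swing the magnifier head well clear of the jar's slanting brass valve, then draw the gauge out of the white tube rack and press its coupler squarely onto the valve until it snaps over the nipple. Push on until the coupler sits fully down on the steel hex seat, so that the valve's spring pin is pushed in, and finish still gripping the gauge and holding it down there against the spring, squarely, with the magnifier still clear. Do not knock over the bottles.

Things in the scene. Friction and masses are not known exactly. Their poses are not given: they have to be found in the camera images.
- gauge: The yellow hand-held pressure gauge, 132 mm long, 0.16 kg, standing mouth down in the white rack (mouth 10 mm above the bench, cell walls up to 50 mm). Origin: centre of its coupler's mouth; z runs up its long axis. Steel bell mouth 26 mm across outside, 21 mm inside, tapering to a 17 mm bore; three spring jaws 5.5 mm up inside it. The yellow handle begins at z = 48 mm; display on the -x face
- gauge_grip (a point): Middle of the gauge's grip, on its long axis 100 mm above the mouth (same axes as the gauge). The handle is 36 mm along x and 28 mm along y; grip it on the black rubber flats of its +y and -y faces, with the fingers along its length
- valve_seat (a point): Centre of the valve's steel hex seat (30 mm across flats, 137 mm above the bench) on the jar's lid. z points outward along the nipple, which leans 24 degrees from vertical to the jar's front, roughly towards the robot; y is level. The jar, 130 mm across, is bolted down on a round black foot 148 mm across; top of its lid 115 mm above the bench. Fully down, the coupler's mouth touches this seat
- nipple_tip (a point): End of the brass nipple, on its axis 18.5 mm out from the seat (axes as the seat's). Neck 9 mm in diameter, bead 13.6 mm in diameter 12 mm above the seat; a thin spring pin stands 8 mm further out. The coupler snaps past the bead at 8 to 15 N, its mouth then about 4 mm above the seat: do not stop there; pushing it fully down and holding it takes 11 to 18 N. Let go, it would spring back and droop
- valve_pin (a joint): How far the spring pin in the nipple is pushed in, m: 0 free, 0.001 to 0.002 when the coupler has merely snapped on, about 0.006 when the coupler is fully down on the seat
- lamp_head (a joint): Angle of the magnifier's swing arm about its upright post, rad, from a stop at -0.25 to 1.6: about 0 with the lens over the valve; it grows as the arm swings clockwise seen from above, the lens towards the robot's left, the only way it swings clear. Friction holds it where it is left (about 1 N at the knob moves it)
- lamp_pivot (a point): A point on the vertical hinge axis of the magnifier's arm, on top of its post (214 mm above the bench)
- lens (a point): Centre of the magnifier lens, 227 mm from the hinge axis, in a white ring-light head 106 mm across and 22 mm thick, its middle 228 mm above the bench
- lamp_knob (a point): Middle of the upright ribbed black knob on top of the swing arm, 147 mm from the hinge axis: 21 mm in diameter, its grip from 250 to 284 mm above the bench (this point at 269 mm); good to pinch from above and swing the arm by. The top of the arm below it is 241 mm above the bench
- rack: White foam tube rack, 78 x 200 x 50 mm, long along its y, fixed to the bench; origin at the centre of its underside. Ten cells in two rows; the gauge stands in the corner cell at x = +18 mm, y = +80 mm; three orange-capped tubes, fixed, reaching 126 mm above the bench, in cells at the -y end (120 mm or more from the gauge along y)
- amber_bottle: Brown glass bottle with a black cap, 52 mm in diameter, 125 mm high, standing to the right of the jar; leave it standing. Origin: centre of its underside. Just behind it, to the right of the jar, rises a fixed stack of tip boxes 250 mm high, 90 mm deep and 125 mm wide: carry the gauge round its front or over it
- reagent: Clear bottle with a blue cap, 58 mm in diameter, 98 mm high, to the left of the jar; leave it standing. Origin: centre of its underside
Mind the look-alikes: they are no part of the job. What is shaped like the gauge but green is not meant.

How it is judged:
On the way, in this order (a step that is already met when the one before it is completed fails the run):
1. the magnifier's lens is swung clear, 0.15 m or more from the valve seen from above (horizontal distance between lens and valve_seat above 0.15 m), for 0.2 s.
2. the gauge is drawn out of the rack (height (world z) of gauge above 0.06 m), for 0.2 s.
3. the coupler has snapped over the nipple, square to it (distance between gauge and valve_seat below 0.0058 m and angle between the z axis of gauge and the z axis of valve_seat, either way round below 0.12 rad), for 0.1 s.
At the end, for the whole second after the job is handed in: The gripper still holds the gauge, its coupler pressed down on the seat (mouth within 4 mm of the seat's centre, spring pin pushed in more than 4.5 mm) and square to the nipple within 0.12 rad, with the lens at least 0.15 m from the valve seen from above (value of joint valve_pin above 0.0045 m and distance between gauge and valve_seat below 0.004 m and angle between the z axis of gauge and the z axis of valve_seat, either way round below 0.12 rad and contact force between the fingers and gauge above 2 N and horizontal distance between lens and valve_seat above 0.15 m); the arm keeps its last pose, push and grip.
It fails at once if the brown bottle or the blue-capped bottle is knocked over (angle between any of amber_bottle, reagent's own z axis and vertical above 0.6 rad).
It also fails if it takes over 58 s, if anything falls off the work surface, if the arm or the gripper's body presses on something with over 40 N, if the wrist force passes 120 N, or if a joint passes its speed limit or range.

## Working session

There is one attempt and no reset: what is moved stays moved. The work goes in short steps, Python scripts to look and compute and a shell command to move; the robot and the scene stay as the last step left them, time stands still between calls to the robot, and variables do not carry over. Pictures are saved under pics/ and viewed, on a budget of 10 in all, crops included, one or two more only if the job needs it, and the job is handed in when it is done.

```bash
ls; mkdir -p pics
cat > h.py <<'E'
import numpy as np, cv2
from scipy.spatial.transform import Rotation as R
from rig import r, eyes, nets
def T_tool():
    s=r.sense(); T=np.eye(4); T[:3,:3]=R.from_rotvec(s["ee_rot"]).as_matrix(); T[:3,3]=s["position"]; return T
def grab(n):
    T=T_tool(); f=eyes.grab_frame(n)
    f["wc"]=T@f["hand_eye"] if "hand_eye" in f else np.linalg.inv(f["camera_from_world"])
    return f
def ray(f,uv):
    d=np.array([(uv[0]-f["cx"])/f["fx"],(uv[1]-f["cy"])/f["fy"],1.]); return f["wc"][:3,3], f["wc"][:3,:3]@d
def at_z(f,uv,z):
    o,d=ray(f,uv); return o+d*(z-o[2])/d[2]
def at_depth(f,uv):
    u,v=int(round(uv[0])),int(round(uv[1])); p=f["range_z"][max(v-2,0):v+3,max(u-2,0):u+3]; p=p[p>0]
    o,d=ray(f,uv); return o+d*np.median(p) if len(p) else None
def tri(fs,uvs):
    A=0;b=0
    for f,uv in zip(fs,uvs):
        o,d=ray(f,uv); d=d/np.linalg.norm(d); P=np.eye(3)-np.outer(d,d); A=A+P; b=b+P@o
    x=np.linalg.solve(A,b)
    return x
def proj(f,p):
    q=np.linalg.inv(f["wc"])@np.r_[p,1]; return np.array([f["fx"]*q[0]/q[2]+f["cx"],f["fy"]*q[1]/q[2]+f["cy"]])
def cloud(f,mask=None):
    z=f["range_z"]; m=z>0
    if mask is not None: m&=mask
    v,u=np.nonzero(m); zz=z[v,u]
    c=np.c_[(u-f["cx"])/f["fx"]*zz,(v-f["cy"])/f["fy"]*zz,zz]
    return c@f["wc"][:3,:3].T+f["wc"][:3,3], np.c_[u,v]
def save(n,im): cv2.imwrite("pics/"+n,cv2.cvtColor(im,cv2.COLOR_RGB2BGR))
E
cat > m1.py <<'E'
from h import *
np.set_printoptions(precision=4,suppress=True)
F={}
for n in ("scene","side","wrist"):
    F[n]=grab(n); save(n+"1.png",F[n]["color"])
    print(n,F[n]["wc"][:3,3])
    for l in ("gauge","gauge_grip","valve_seat","nipple_tip","lamp_pivot","lens","lamp_knob","rack","amber_bottle","reagent"):
        for k in nets.place_of(n,l)[:3]:
            print(n,l,np.round(k["uv"],1),round(k["score"],2),at_depth(F[n],k["uv"]))
s=r.sense(); print(s, r.grasp_offset)
E
python3 m1.py
```

```text
pics
scene [-0.8519 -0.8334  0.9072]
scene gauge [359.  291.5] 0.85 [ 0.4394 -0.4271  0.0049]
scene gauge [290.6 274.2] 0.81 [ 0.3855 -0.2049  0.0338]
scene gauge [398.5 307.5] 0.74 [ 0.422  -0.5629  0.    ]
scene gauge_grip [407.1 278.5] 0.86 [ 0.428  -0.5765  0.1066]
scene gauge_grip [273.3 241.2] 0.79 [ 0.4573 -0.0993  0.0971]
scene gauge_grip [291.8 245.7] 0.51 [ 0.4247 -0.1882  0.1184]
scene valve_seat [221.  204.2] 0.6 [0.5544 0.1854 0.1395]
scene nipple_tip [218.5 201.5] 0.55 [0.814  0.3866 0.0084]
scene lamp_pivot [225.8 165.7] 0.72 [0.7256 0.2746 0.228 ]
scene lens [215.  183.4] 0.77 [0.5386 0.1964 0.229 ]
scene lamp_knob [215.8 164.2] 0.83 [0.6169 0.2453 0.2729]
scene rack [308.2 280.7] 0.59 [ 0.3963 -0.2648  0.0207]
scene amber_bottle [249.6 256.2] 0.73 [0.458  0.0004 0.009 ]
side [0.2007 0.432  1.4031]
side gauge [304.9 237.4] 0.73 [ 0.4682 -0.0881  0.0252]
side gauge [376.4 150.7] 0.71 [ 0.4391 -0.5513  0.0006]
side gauge [357.8 175.1] 0.62 [ 0.423  -0.3419  0.125 ]
side gauge_grip [307.5 225.9] 0.62 [ 0.4634 -0.0886  0.1247]
side gauge_grip [362.6 163.1] 0.59 [ 0.4353 -
[... 204 characters left out ...]
01.2 264.5] 0.78 [0.6068 0.2298 0.2826]
side rack [339.8 205.1] 0.92 [ 0.4287 -0.249   0.0472]
side amber_bottle [285.7 260. ] 0.84 [0.4686 0.0286 0.0686]
side reagent [252.4 349.4] 0.94 [0.3922 0.3145 0.0969]
wrist [0.136  0.6147 0.3744]
{'clock': 1.65, 'joint_positions': array([ 1.1019,  0.2204,  1.5265, -0.    ,  1.3947, -0.1261]), 'qd': array([-0.0011,  0.0002,  0.0008, -0.0001,  0.0002, -0.0004]), 'effort': array([  0.0002, -49.6848, -38.9712,  -0.0001,   0.0012,   0.    ]), 'position': array([0.2101, 0.5886, 0.2313]), 'ee_rot': array([ 0.5358,  3.0956, -0.0001]), 'force': array([0.5855, 0.9534, 0.0527]), 'torque': array([-0.0315,  0.01  , -0.0231]), 'width': 0.08514285603424722} 0.0187
```

View pictures.

Run:
```python
import cv2,numpy as np
a=cv2.imread("pics/scene1.png");b=cv2.imread("pics/side1.png")
x=cv2.resize(a[140:350,180:440],(520,420)); y=cv2.resize(b[100:380,120:400],(0,0),fx=1.5,fy=1.5)[:420]
cv2.imwrite("pics/a.png",cv2.resize(a[140:350,180:440],None,fx=3,fy=2.85)[:600,:800]); cv2.imwrite("pics/b.png",cv2.resize(b[100:380,120:420],None,fx=2.14,fy=2.14,interpolation=cv2.INTER_CUBIC))
```

```text
(no output)
```

View pics/a.png

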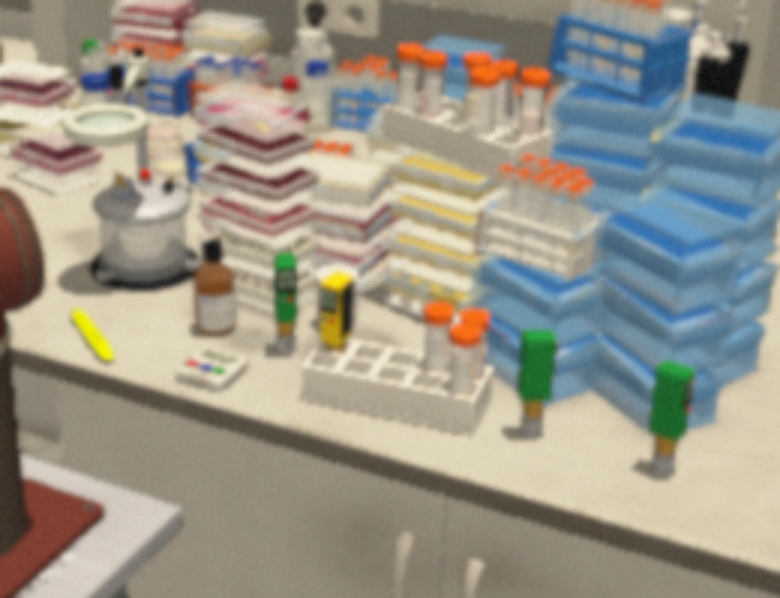

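View pics/b.png

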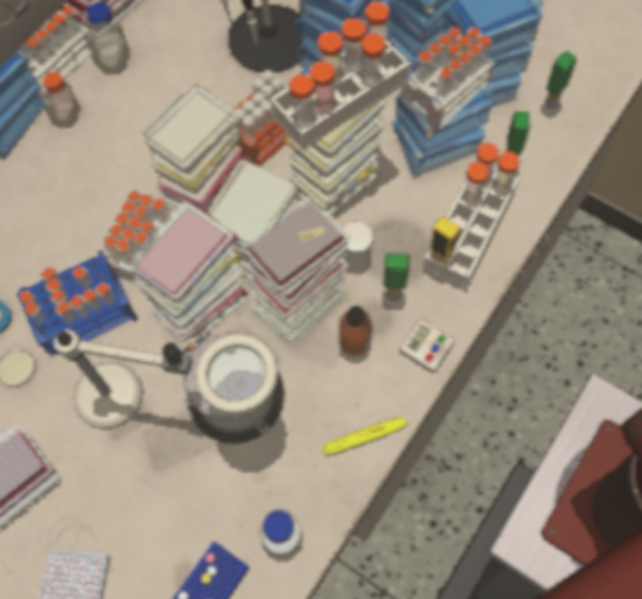

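```bash
cat >> h.py <<'E'
np.set_printoptions(precision=4,suppress=True)
def rows(p=None,Rt=None,at=None):
    "shift cm and turn in current tool axes to bring TCP to world p, orientation Rt"
    T=T_tool(); p=T[:3,3] if p is None else np.array(p); Rt=T[:3,:3] if Rt is None else Rt
    print("shift cm",np.round(100*T[:3,:3].T@(p-T[:3,3]),2),"turn",np.round(R.from_matrix(T[:3,:3].T@Rt).as_rotvec(),3))
E
python3 - <<'E'
from h import *
f=grab("scene"); g=grab("side"); w=grab("wrist")
print("hand_eye",w["hand_eye"],w["fx"],w["fy"],w["cx"],w["cy"])
P={"lamp_pivot":([225.8,165.7],[154.9,264.2],.214),"lens":([215,183.4],[229.9,272.1],.228),"lamp_knob":([215.8,164.2],[201.2,264.5],.269),"gauge_grip":([291.8,245.7],None,.11),"rack":([308.2,280.7],[339.8,205.1],0),"valve_seat":([221,204.2],None,.137)}
for k,(a,b,z) in P.items():
    print(k,at_z(f,a,z), at_z(g,b,z) if b else None, tri([f,g],[a,b]) if b else None)
for n,fr in (("scene",f),("side",g)):
    hsv=cv2.cvtColor(fr["color"],cv2.COLOR_RGB2HSV); m=(hsv[...,0]>20)&(hsv[...,0]<30)&(hsv[...,1]>180)&(hsv[...,2]>100)
    c,uv=cloud(fr,m); s=(abs(c[:,0]-.45)<.12)&(abs(c[:,1]+.18)<.1)&(c[:,2]>.03); print(n,s.sum(),c[s].min(0),c[s].max(0),np.median(c[s],0)) 
rows([0.56,0.24,0.38])
E
```

```text
hand_eye [[-0.0007 -0.9501 -0.3119  0.0785]
 [ 1.     -0.0005 -0.0005 -0.0004]
 [ 0.0003 -0.3119  0.9501 -0.1431]
 [ 0.      0.      0.      1.    ]] 303.74104995304094 303.74104995304094 280.43124277648076 210.04441587392057
lamp_pivot [0.758  0.2974 0.214 ] [0.7419 0.2901 0.214 ] [0.7416 0.2889 0.2194]
lens [0.5406 0.198  0.228 ] [0.5461 0.1929 0.228 ] [0.5431 0.1957 0.2291]
lamp_knob [0.626 0.252 0.269] [0.6118 0.2274 0.269 ] [0.6048 0.2321 0.2805]
gauge_grip [ 0.4383 -0.1813  0.11  ] None None
rack [ 0.4255 -0.2516  0.    ] [ 0.4367 -0.2727  0.    ] [ 0.4284 -0.26    0.0069]
valve_seat [0.5589 0.1887 0.137 ] None None
scene 112 [ 0.4174 -0.1942  0.0402] [ 0.4703 -0.1027  0.1439] [ 0.4258 -0.1856  0.0957]Traceback (most recent call last):
  File "<stdin>", line 9, in <module>
    return umr_minimum(a, axis, None, out, keepdims, initial, where)
ValueError: zero-size array to reduction operation minimum which has no identity
```

```bash
python3 -m creep '[[[-8,-3,-6,0,0,0,100],[-16,-6,-9,0,0,0,100],[-24,-10,-12,0,0,0,100],[-30,-13,-14,0,0,0,100],[-36,-16,-15,0,0,0,100],[-42,-19,-15,0,0,0,100],[-47,-21.5,-15,0,0,0,100],[-47,-21.5,-15,0,0,0,100]]]'
```

```text
clock: 2.6
position: [0.482, 0.328, 0.3589]
ee_rot: [0.536, 3.095, 0.001]
force: [0.2, 1.0, -0.4]
width: 0.0854
```

```bash
python3 -m creep '[[[-4,-2,-1,0,0,0,60],[-8,-4,-2,0,0,0,60],[-12.5,-6,-2,0,0,0,60],[-12.5,-6,-2,0,0,0,60],[-12.5,-6,-2,0,0,0,60],[-12.5,-6,-2,0,0,0,60],[-12.5,-6,-2,0,0,0,60],[-12.5,-6,-2,0,0,0,60]]]'
python3 - <<'E'
from h import *
w=grab("wrist"); save("w2.png",w["color"]); print(T_tool())
for l,z in (("lamp_knob",.269),("valve_seat",.137),("nipple_tip",.154),("lamp_pivot",.214),("lens",.228)):
    for k in nets.place_of("wrist",l)[:2]:
        print(l,np.round(k["uv"],1),round(k["score"],2),at_z(w,k["uv"],z),at_depth(w,k["uv"]))
c,uv=cloud(w); 
s=(c[:,2]>.262)&(c[:,2]<.3)&(np.hypot(c[:,0]-.61,c[:,1]-.235)<.05); print("knob top",s.sum(),c[s].min(0),c[s].max(0),np.median(c[s],0))
E
```

```text
clock: 3.4
position: [0.5776, 0.2322, 0.3784]
ee_rot: [0.533, 3.096, 0.0]
force: [0.1, -0.3, 0.2]
width: 0.0512
[[-0.9424  0.3345  0.0004  0.5777]
 [ 0.3345  0.9424  0.0001  0.232 ]
 [-0.0003  0.0003 -1.      0.3783]
 [ 0.      0.      0.      1.    ]]
lamp_knob [286.9 244.8] 0.9 [0.6148 0.2247 0.269 ] [0.6079 0.2268 0.2847]
nipple_tip [133.7 150.3] 0.65 [0.4875 0.0775 0.154 ] [0.4833 0.0298 0.0569]
lamp_pivot [375.  309.6] 0.87 [0.7543 0.2887 0.214 ] [0.5785 0.2672 0.4294]
lens [233.4 171.7] 0.62 [0.5417 0.1957 0.228 ] [0.5411 0.1968 0.2329]
knob top 595 [0.6042 0.2175 0.2621] [0.6248 0.2383 0.2865] [0.6111 0.2285 0.2838]
```

View pics/w2.png

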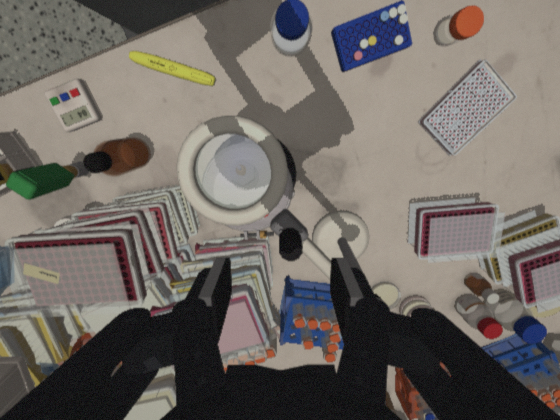

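```bash
python3 -m creep '[[[-3.6,0.8,3,0,0,0,60],[-3.6,0.8,7,0,0,0,60],[-3.6,0.8,10.5,0,0,0,60],[-3.6,0.8,12.2,0,0,0,60],[-3.6,0.8,12.2,0,0,0,60],[-3.6,0.8,12.2,0,0,0,0],[-3.6,0.8,12.2,0,0,0,0],[-3.6,0.8,12.2,0,0,0,0]]]' 20
python3 - <<'E'
from h import *
T=T_tool(); print(r.sense()["width"])
for a in (205,190,175,160,145,140):
    p=np.array([.747+.147*np.cos(np.radians(a)),.290+.147*np.sin(np.radians(a)),.256]); print(a,100*T[:3,:3].T@(p-T[:3,3]))
E
```

```text
clock: 4.5
position: [0.6166, 0.227, 0.2595]
ee_rot: [0.535, 3.09, 0.004]
force: [1.8, 2.1, 3.5]
width: 0.0193
0.019274876135995628
205 [ 0.3004 -0.0164  0.3435]
190 [2.6169 3.043  0.3425]
175 [4.0626 6.5977 0.3477]
160 [ 4.5391 10.4055  0.3585]
145 [ 4.0138 14.2068  0.3744]
140 [ 3.6203 15.4273  0.3806]
```

```bash
python3 -m creep '[[[1.2,1.5,0,0,0,0,0],[2.3,3,0,0,0,0,0],[3.1,4.8,0,0,0,0,0],[3.8,6.6,0,0,0,0,0],[4.2,8.5,0,0,0,0,0],[4.3,10.4,0,0,0,0,0],[4.2,12.3,0,0,0,0,0],[3.8,14.2,0,0,0,0,0]]]'
python3 -m creep '[[[-0.4,1.2,0,0,0,0,0],[-0.4,1.2,0,0,0,0,0],[-0.4,1.2,0,0,0,0,50],[-0.4,1.2,0,0,0,0,50],[-0.4,1.2,-3,0,0,0,60],[-0.4,1.2,-7,0,0,0,60],[-0.4,1.2,-11,0,0,0,60],[-0.4,1.2,-11,0,0,0,60]]]'
```

```text
clock: 5.3
position: [0.627, 0.3738, 0.2587]
ee_rot: [0.536, 3.094, 0.001]
force: [-4.8, -2.6, 4.9]
width: 0.0192
clock: 6.1
position: [0.6362, 0.3832, 0.3751]
ee_rot: [0.535, 3.086, 0.011]
force: [0.3, 0.3, 1.0]
width: 0.0514
```

```bash
python3 -m creep '[[[0.5,-5,0,0,0,0,60],[1,-10,2,0,0,0,60],[1.5,-15,4,0,0,0,60],[2,-19,6,0,0,0,60],[2.3,-22.3,6,0,0,0,60],[2.3,-22.3,6,0,0,0,60],[2.3,-22.3,6,0,0,0,60],[2.3,-22.3,6,0,0,0,60]]]'
cat > m2.py <<'E'
from h import *
import sys,pickle
n=sys.argv[1]; w=grab("wrist"); save(n+".png",w["color"]); print(T_tool()[:3,3])
w["places"]={}
for l,z in (("valve_seat",.137),("nipple_tip",.1539)):
    for k in nets.place_of("wrist",l)[:2]:
        w["places"].setdefault(l,k["uv"]); print(l,np.round(k["uv"],1),round(k["score"],2),at_z(w,k["uv"],z),at_depth(w,k["uv"]))
pickle.dump(w,open(n+".pkl","wb"))
c,uv=cloud(w); s=(c[:,2]>.13)&(c[:,2]<.175)&(np.hypot(c[:,0]-.56,c[:,1]-.19)<.08); print(s.sum(),c[s].min(0),c[s].max(0),np.median(c[s],0))
if s.sum():
    b=uv[s]; print("uv",b.min(0),b.max(0))
u,v=proj(w,[.555,.188,.14]).astype(int); x=w["color"][max(v-70,0):v+70,max(u-93,0):u+93]; print("crop origin",max(u-93,0),max(v-70,0))
save(n+"c.png",cv2.resize(x,None,fx=4,fy=4,interpolation=cv2.INTER_CUBIC))
E
python3 m2.py v1
```

```text
clock: 6.9
position: [0.5384, 0.181, 0.3065]
ee_rot: [0.536, 3.095, 0.001]
force: [1.1, 0.3, 1.1]
width: 0.0512
[0.5385 0.1813 0.3064]
valve_seat [292.  200.1] 0.79 [0.5547 0.188  0.137 ] [0.5476 0.1895 0.1616]
nipple_tip [295.2 198.2] 0.94 [0.549  0.1927 0.1539] [0.55   0.1925 0.1504]
843 [0.543  0.1699 0.1301] [0.625  0.2028 0.1631] [0.5593 0.1886 0.1381]
uv [278 188] [320 254]
crop origin 199 131
```

View pics/v1c.png

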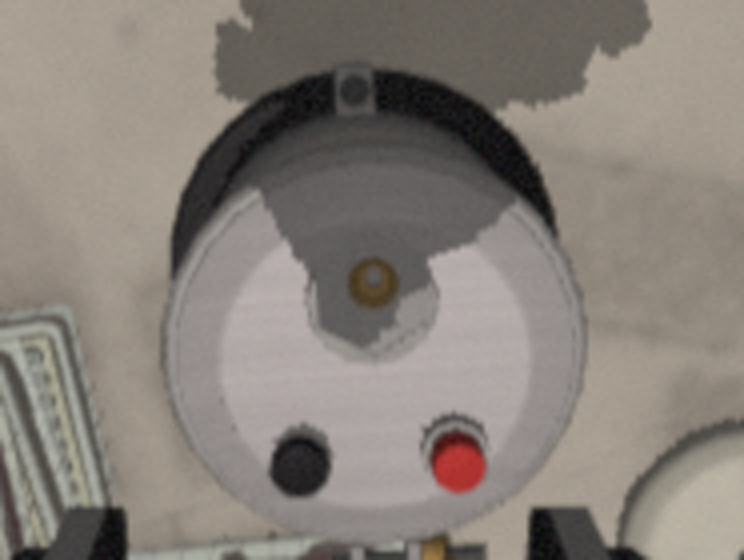

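```bash
python3 -m creep '[[[0,4,0,0,0,0,60],[0,8,0,0,0,0,60],[2,11,0,0,0,0,60],[4,12,0,0,0,0,60],[4,12,0,0,0,0,60],[4,12,0,0,0,0,60],[4,12,0,0,0,0,60],[4,12,0,0,0,0,60]]]'; python3 m2.py v2
python3 - <<'E'
from h import *
import pickle
w=pickle.load(open("v1.pkl","rb")); O=np.array([199,131])
px=lambda x,y:(O+np.array([x,y])/4-.375)
for n,x,y in (("black",300,467),("red",459,463)): print(n,at_depth(w,px(x,y)))
for n,x,y,z in (("L",165,365,.115),("R",582,360,.115),("B",370,540,.115),("clamp",355,90,.015),("nip",373,283,.1539),("pin",374,268,.1612)): print(n,at_z(w,px(x,y),z),at_depth(w,px(x,y)))
E
```

```text
clock: 7.85
position: [0.5413, 0.3063, 0.3061]
ee_rot: [0.537, 3.095, -0.0]
force: [0.6, -0.0, -0.1]
width: 0.0509
[0.5413 0.3063 0.3061]
valve_seat [186.6 232.6] 0.87 [0.5533 0.1909 0.137 ] [0.5536 0.1905 0.1362]
nipple_tip [179.7 236.7] 0.57 [0.5505 0.1897 0.1539] [0.5501 0.1903 0.155 ]
698 [0.5423 0.1435 0.1301] [0.6086 0.2032 0.1633] [0.5567 0.1902 0.1394]
uv [170 222] [200 283]
crop origin 91 165
black [0.6039 0.1488 0.1287]
red [0.6156 0.1928 0.1342]
L [0.5656 0.1203 0.115 ] [0.5684 0.118  0.106 ]
R [0.6054 0.236  0.115 ] [0.6091 0.2368 0.1063]
B [0.6403 0.1582 0.115 ] [0.6441 0.1572 0.1077]
clamp [0.5222 0.197  0.015 ] [0.521  0.1972 0.0239]
nip [0.551  0.1884 0.1539] [0.5487 0.1889 0.1618]
pin [0.5453 0.1904 0.1612] [0.5474 0.19   0.1537]
```

View pics/v2c.png

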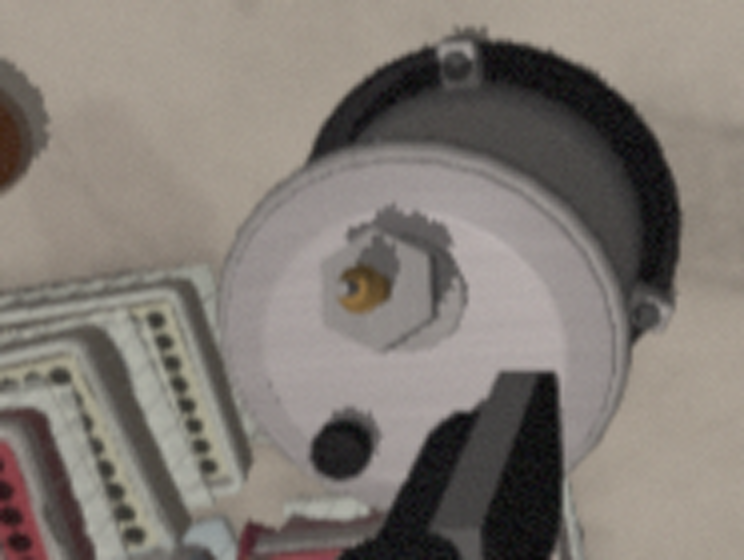

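```bash
cat > fit.py <<'E'
from h import *
import pickle
w1,w2=[pickle.load(open(f"v{i}.pkl","rb")) for i in (1,2)]
px1=lambda x,y:(np.array([199,131])+np.array([x,y])/4-.375); px2=lambda x,y:(np.array([91,165])+np.array([x,y])/4-.375)
pin=tri([w1,w2],[px1(374,268),px2(346,288)]); nip=tri([w1,w2],[px1(373,283),px2(361,288)])
seat=at_z(w2,px2(378,291),.137)
print("pin",pin,"nip",nip,"seat",seat,at_depth(w2,px2(400,291)))
ax=pin-seat; print("pin-seat",np.linalg.norm(ax),"az",np.degrees(np.arctan2(ax[1],ax[0])),"tilt",np.degrees(np.arctan2(np.hypot(ax[0],ax[1]),ax[2])))
# plane of hex
m=np.zeros((420,560),np.uint8); poly=np.array([px2(x,y) for x,y in ((335,268),(378,243),(425,268),(425,315),(383,340),(335,315))])
cv2.fillPoly(m,[np.round(poly).astype(int)],1); c0=np.round(px2(362,288)).astype(int); cv2.circle(m,tuple(map(int,c0)),8,0,-1)
c,uv=cloud(w2,m>0); 
for _ in range(4):
    q=c.mean(0); n=np.linalg.svd(c-q)[2][2]; n*=np.sign(n[2]); d=(c-q)@n; k=abs(d)<max(2*d.std(),.0005); c=c[k]
print("plane",len(c),n,"tilt",np.degrees(np.arccos(n[2])),"az",np.degrees(np.arctan2(n[1],n[0])),"rms",d.std())
az=np.radians(168)
for az in (160,165,170,175,180):
    a=np.radians(az); t=np.radians(24); z=np.array([np.sin(t)*np.cos(a),np.sin(t)*np.sin(a),np.cos(t)])
    print(az,[np.round(proj(w,seat+z*h)-px(0,0),1)*4 for w,px in ((w1,px1),(w2,px2)) for h in (0,.0185,.0265)])
E
python3 fit.py
```

```text
pin [0.5467 0.1903 0.1599] nip [0.5526 0.1881 0.148 ] seat [0.558  0.1869 0.137 ] [0.56   0.1928 0.1374]
pin-seat 0.02573764390153413 az 163.16723527155017 tilt 27.200889889244944
plane 232 [-0.3956  0.1077  0.9121] tilt 24.20585487156327 az 164.77395534062038 rms 0.0006228549256435738
160 [array([373.6, 290.4]), array([376.8, 281.2]), array([378. , 277.2]), array([378. , 290.8]), array([356., 290.]), array([346. , 289.6])]
165 [array([373.6, 290.4]), array([374. , 281.6]), array([374.4, 277.2]), array([378. , 290.8]), array([353.6, 290.4]), array([342.4, 290. ])]
170 [array([373.6, 290.4]), array([371.6, 281.6]), array([370.4, 277.6]), array([378. , 290.8]), array([351.2, 290.4]), array([338.8, 290.4])]
175 [array([373.6, 290.4]), array([368.8, 282.4]), array([366.8, 278.4]), array([378. , 290.8]), array([348.8, 291.2]), array([335.2, 291.2])]
180 [array([373.6, 290.4]), array([366.4, 283.2]), array([363.2, 279.6]), array([378. , 290.8]), array([346.4, 291.6]), array([332., 292.])]
```

```bash
python3 -m creep '[[[0,-5,-2,0,0,0,60],[0,-10,-3,0,0,0,60],[-1,-15,-3,0,0,0,60],[-2,-20,-3,0,0,0,60],[-3,-25,-3,0,0,0,70],[-4,-30,-3,0,0,0,80],[-5,-35,-3,0,0,0,90],[-5.5,-40,-3,0,0,0,100]]]'; python3 -m creep '[[[-0.5,-5,1,0,0,0,100],[-0.5,-9.5,2,0,0,0,100],[-0.5,-9.5,2,0,0,0,100],[-0.5,-9.5,2,0,0,0,100],[-0.5,-9.5,2,0,0,0,100],[-0.5,-9.5,2,0,0,0,100],[-0.5,-9.5,2,0,0,0,100],[-0.5,-9.5,2,0,0,0,100]]]'
cat > g.py <<'E'
from h import *
import pickle,sys
n=sys.argv[1]
w=grab("wrist"); T=T_tool(); print(T[:3,3],r.sense()["joint_positions"]); save(n+".png",w["color"]); pickle.dump(w,open(n+".pkl","wb"))
for l,z in (("gauge_grip",.11),("rack",0)):
    for k in nets.place_of("wrist",l)[:2]: print(l,np.round(k["uv"],1),round(k["score"],2),at_z(w,k["uv"],z))
hsv=cv2.cvtColor(w["color"],cv2.COLOR_RGB2HSV); c,uv=cloud(w)
S=lambda a,b:hsv[...,0][uv[:,1],uv[:,0]].__ge__(a)&(hsv[...,0][uv[:,1],uv[:,0]]<=b)
near=np.hypot(c[:,0]-.44,c[:,1]+.18)<.08
t=near&(c[:,2]>.125)&(c[:,2]<.155); print("gauge top",t.sum(),c[t].mean(0),c[t].max(0)); h=cv2.minAreaRect((c[t][:,:2]*1000).astype(np.float32)); print("top rect mm",h)
k=(c[:,2]>.044)&(c[:,2]<.056)&(abs(c[:,0]-.43)<.16)&(abs(c[:,1]+.26)<.16); h=cv2.minAreaRect((c[k][:,:2]*1000).astype(np.float32)); print("rack top rect mm",k.sum(),h,c[k].min(0),c[k].max(0))
E
python3 g.py g1
```

```text
clock: 8.8
position: [0.4597, -0.0809, 0.3364]
ee_rot: [0.536, 3.094, -0.0]
force: [0.6, -0.2, 0.6]
width: 0.0855
clock: 9.6
position: [0.4335, -0.1689, 0.3163]
ee_rot: [0.533, 3.096, -0.0]
force: [-0.2, -0.0, -0.3]
width: 0.0854
[ 0.4334 -0.169   0.3162] [-0.5417 -0.2158  1.806   0.0001  1.5511 -1.7713]
gauge_grip [352.  194.6] 0.83 [ 0.4778 -0.0948  0.11  ]
gauge_grip [104.  250.9] 0.76 [ 0.444  -0.4104  0.11  ]
rack [224.6 182.2] 0.91 [ 0.43   -0.2598  0.    ]
gauge top 960 [ 0.4451 -0.1723  0.1391] [ 0.4798 -0.1027  0.1446]
top rect mm ((451.1354064941406, -150.29905700683594), (96.602783203125, 38.96421432495117), 76.8155746459961)
rack top rect mm 3455 ((480.35467529296875, -254.98696899414062), (174.3509063720703, 303.8500061035156), 4.541831970214844) [ 0.3863 -0.4115  0.044 ] [ 0.5706 -0.1009  0.056 ]
```

View pics/g1.png

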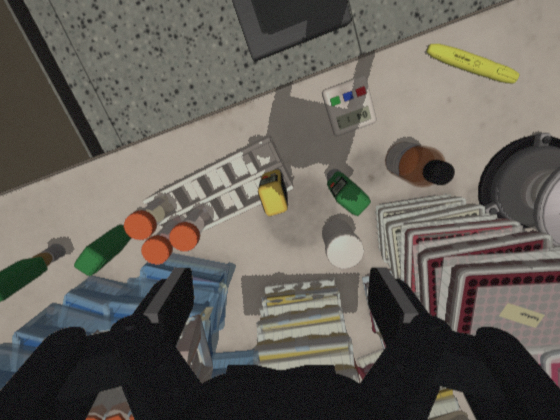

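Run:
```python
from h import *
import pickle
w=pickle.load(open("g1.pkl","rb"))
c,uv=cloud(w); 
b=(uv[:,0]>255)&(uv[:,0]<295)&(uv[:,1]>165)&(uv[:,1]<220)
for lo in (.132,.137):
    t=b&(c[:,2]>lo)&(c[:,2]<.15); h=cv2.minAreaRect((c[t][:,:2]*1000).astype(np.float32)); print(t.sum(),c[t].mean(0),h,np.round(cv2.boxPoints(h),1).tolist())
col=w["color"][uv[:,1],uv[:,0]].astype(int); ye=b&(col[:,0]>150)&(col[:,2]<90)&(c[:,2]>.132); print("yellow",ye.sum(),c[ye].mean(0),uv[ye].min(0),uv[ye].max(0)); 
# rack top: in image region
b=(uv[:,0]>120)&(uv[:,0]<300)&(uv[:,1]>130)&(uv[:,1]<250)&(c[:,2]>.045)&(c[:,2]<.054)&(col.min(1)>120); q=c[b]
h=cv2.minAreaRect((q[:,:2]*1000).astype(np.float32)); print("rack",b.sum(),h,np.round(cv2.boxPoints(h),1).tolist())
x=w["color"][150:235,225:385]; save("g1c.png",cv2.resize(x,None,fx=5,fy=5,interpolation=cv2.INTER_CUBIC))
```

```text
793 [ 0.4422 -0.1817  0.141 ] ((443.7786560058594, -182.39418029785156), (28.0992431640625, 36.8967399597168), 86.84403228759766) [[424.6000061035156, -195.39999389648438], [461.3999938964844, -197.39999389648438], [463.0, -169.39999389648438], [426.1000061035156, -167.39999389648438]]
713 [ 0.4429 -0.182   0.1417] ((444.1690368652344, -182.23336791992188), (26.810829162597656, 36.1348876953125), 86.84403228759766) [[425.3999938964844, -194.60000610351562], [461.5, -196.60000610351562], [462.8999938964844, -169.8000030517578], [426.8999938964844, -167.89999389648438]]
yellow 551 [ 0.4444 -0.1833  0.1422] [258 186] [286 215]
rack 1935 ((435.5409851074219, -264.21270751953125), (77.70693969726562, 199.31729125976562), 6.390199184417725) [[385.79998779296875, -169.5], [408.0, -367.6000061035156], [485.20001220703125, -358.8999938964844], [463.1000061035156, -160.8000030517578]]
```

View pics/g1c.png

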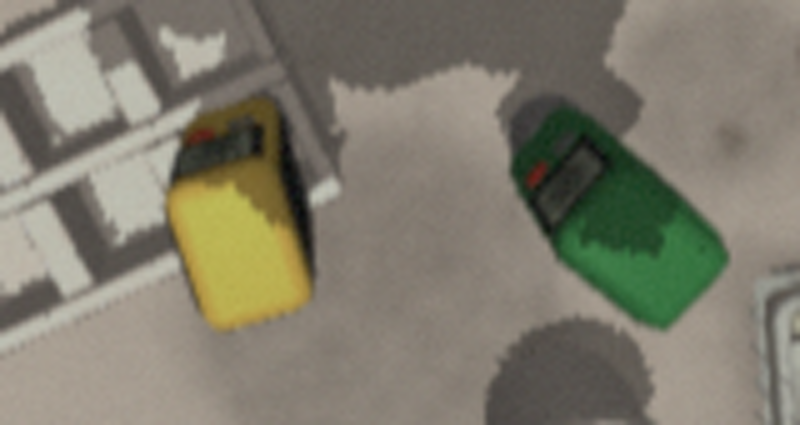

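```bash
python3 -m creep '[[[-1.4,-0.9,4,0,0,-0.15,60],[-1.4,-0.9,8,0,0,-0.288,60],[-1.4,-0.9,12,0,0,-0.288,60],[-1.4,-0.9,16,0,0,-0.288,60],[-1.4,-0.9,19.5,0,0,-0.288,60],[-1.4,-0.9,22.5,0,0,-0.288,60],[-1.4,-0.9,22.5,0,0,-0.288,60],[-1.4,-0.9,22.5,0,0,-0.288,60]]]'; python3 -m creep '[[[0,0,0,0,0,0,60],[0,0,0,0,0,0,20],[0,0,0,0,0,0,0],[0,0,0,0,0,0,0],[0,0,0,0,0,0,0],[0,0,0,0,0,0,0],[0,0,0,0,0,0,0],[0,0,0,0,0,0,0]]]' 90
```

```text
clock: 10.55
position: [0.4432, -0.1828, 0.0914]
ee_rot: [-0.086, -3.14, -0.001]
force: [-0.1, -0.5, 0.2]
width: 0.0514
clock: 11.35
position: [0.4445, -0.1836, 0.0929]
ee_rot: [0.086, 3.138, -0.002]
force: [-0.9, 0.3, 5.9]
width: 0.0274
```

```bash
python3 -m creep '[[[0,0,-2,0,0,0,0],[0,0,-5,0,0,0,0],[0,0,-9,0,0,0,0],[0,0,-13,0,0,0,0],[0,0,-17,0,0,0,0],[0,0,-21,0,0,0,0],[0,0,-21,0,0,0,0],[0,0,-21,0,0,0,0]]]'
cat > k.py <<'E'
from h import *
import pickle,sys
n=sys.argv[1]; w=grab("wrist"); s=r.sense(); print(s["width"],s["force"]); save(n+".png",w["color"]); pickle.dump(w,open(n+".pkl","wb"))
for k in nets.place_of("wrist","gauge")[:2]+nets.place_of("wrist","gauge_grip")[:2]: print(np.round(k["uv"],1),k["score"])
f=dict(w); f["wc"]=w["hand_eye"]; c,uv=cloud(f)   # tool frame
for z0 in np.arange(-.02,.09,.01):
    t=(c[:,2]>z0)&(c[:,2]<z0+.01)&(abs(c[:,0])<.035)&(abs(c[:,1])<.022)
    if t.sum()>5: print(round(z0*1e3),t.sum(),"x",np.percentile(c[t,0],[2,98])*1e3,"y",np.percentile(c[t,1],[2,98])*1e3)
print("px of ideal mouth",proj(f,[0,0,.0813]),proj(f,[0.013,0,.0813]),proj(f,[0,.013,.0813]))
save(n+"c.png",cv2.resize(w["color"][110:310,180:380],None,fx=3,fy=3,interpolation=cv2.INTER_CUBIC))
E
python3 k.py k1
```

```text
clock: 12.15
position: [0.4436, -0.1832, 0.3021]
ee_rot: [0.086, 3.138, -0.002]
force: [-0.6, -0.1, -2.6]
width: 0.0271
0.027219973716889716 [ 0.4388  0.7011 -1.5432]
[340.3 187.2] 0.97
[ 27.2 180.2] 0.96
[281.8 282.6] 0.89
[ 80.9 193.7] 0.87
-20 738 x [ 5.5435 19.9568] y [-20.2144  21.2767]
-10 536 x [ 8.9375 20.0561] y [-19.7629  19.0863]
0 304 x [13.2658 19.7706] y [-13.7979  12.923 ]
10 296 x [13.3741 19.096 ] y [-13.6612  13.0627]
20 231 x [13.6863 19.0119] y [-12.8299  12.5418]
40 9 x [12.1093 12.7796] y [-2.3834  2.0838]
50 88 x [ 8.9506 12.3694] y [-6.9605  7.8987]
60 128 x [ 5.2418 12.7532] y [-9.2412 10.5821]
70 122 x [ 4.299  12.5898] y [-10.3817  11.3814]
80 85 x [ 0.4485 13.2521] y [-12.2302  12.8674]
px of ideal mouth [281.5599 216.1782] [281.5682 200.2276] [298.1716 216.1698]
```

View pics/k1c.png

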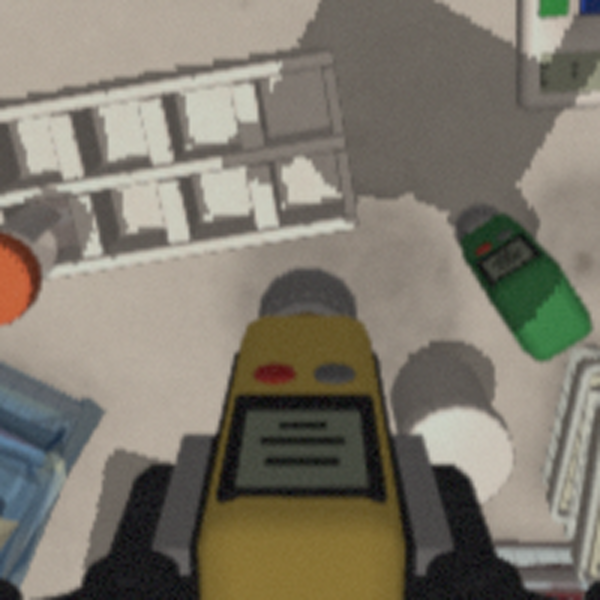

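```bash
cat > tgt.py <<'E'
from h import *
SEAT=np.array([.5575,.1872,.137]); a,t=np.radians(164.5),np.radians(24)
n=np.array([np.sin(t)*np.cos(a),np.sin(t)*np.sin(a),np.cos(t)])
y=np.array([np.cos(a-np.pi/2),np.sin(a-np.pi/2),0]); Rt=np.c_[np.cross(y,-n),y,-n]
M=np.array([.0003,.0005,.082])   # mouth in tool frame
def go(h): rows(SEAT+n*h-Rt@M,Rt)
E
python3 - <<'E'
from tgt import *
p=SEAT+n*.06-Rt@M; print(p); rows([.44,0,.35]); rows([.47,.15,.35]); rows(p,Rt); rows(p+np.array([0,0,.04]),Rt)
E
```

```text
[0.502  0.2021 0.2668]
shift cm [ 1.25 18.21 -5.06] turn [0. 0. 0.]
shift cm [-0.92 33.36 -5.05] turn [0. 0. 0.]
shift cm [-3.86 38.72  3.27] turn [ 0.046 -0.42   0.212]
shift cm [-3.85 38.72 -0.73] turn [ 0.046 -0.42   0.212]
```

```bash
python3 -m creep '[[[0.5,3.5,-3,0,0,0,0],[1,7.5,-5,0,0,0,0],[1.2,12,-5,0,0,0,0],[1.2,16.5,-5,0,0,0,0],[1,21,-5,0,0,0,0],[0.5,25.5,-5,0,0,0,0],[-0.5,30,-5,0.01,-0.1,0.05,0],[-1.5,34,-5,0.02,-0.2,0.1,0]]]'
python3 - <<'E'
from tgt import *
go(.10); go(.06); print(r.sense()["joint_positions"])
E
```

```text
clock: 13.1
position: [0.4768, 0.1575, 0.3491]
ee_rot: [0.231, 2.932, -0.038]
force: [0.8, -0.6, -1.7]
width: 0.0271
shift cm [0.74 5.02 4.46] turn [ 0.025 -0.217  0.11 ]
shift cm [-0.12  4.88  8.37] turn [ 0.025 -0.217  0.11 ]
[ 0.2169 -0.2724  1.8047 -0.0829  1.4256 -1.1923]
```

```bash
python3 -m creep '[[[0.3,2.5,1.5,0.012,-0.11,0.055,0],[0.7,5,3,0.025,-0.217,0.11,0],[0.7,5,4.5,0.025,-0.217,0.11,0],[0.3,5,6.5,0.025,-0.217,0.11,0],[-0.1,4.9,8.4,0.025,-0.217,0.11,0],[-0.1,4.9,8.4,0.025,-0.217,0.11,0],[-0.1,4.9,8.4,0.025,-0.217,0.11,0],[-0.1,4.9,8.4,0.025,-0.217,0.11,0]]]'
python3 - <<'E'
from tgt import *
go(.06)
E
sed -i 's/110:310,180:380/150:290,210:350/; s/fx=3,fy=3/fx=4,fy=4/' k.py; python3 k.py k2
```

```text
clock: 13.9
position: [0.5022, 0.2002, 0.2692]
ee_rot: [0.365, 2.701, -0.078]
force: [0.1, 1.2, -2.3]
width: 0.0269
shift cm [0.16 0.18 0.19] turn [ 0.001 -0.     0.001]
0.026903138505318898 [ 0.5091  0.3    -1.7792]
[ 60.7 125.6] 0.86
[283.1 213.5] 0.7
[284.1 281.5] 0.89
[  5.7 169.6] 0.67
-20 757 x [ 5.2753 19.7039] y [-20.1825  21.2744]
-10 554 x [ 8.7325 19.8734] y [-19.8419  19.2911]
0 304 x [13.08   19.4847] y [-13.6848  13.2895]
10 299 x [13.1527 18.9241] y [-13.3629  13.3576]
20 238 x [13.5775 18.963 ] y [-12.484   12.5512]
40 7 x [11.9781 12.6655] y [-0.8031  2.379 ]
50 89 x [ 8.9152 12.1621] y [-7.1672  7.6812]
60 116 x [ 6.8782 12.3401] y [-8.8433  9.9403]
70 119 x [ 4.6612 12.3124] y [-9.9228 11.3412]
80 99 x [ 0.7904 12.9906] y [-11.9151  13.1066]
px of ideal mouth [281.2234 216.1743] [281.2289 200.1804] [297.8799 216.1697]
```

View pics/k2c.png

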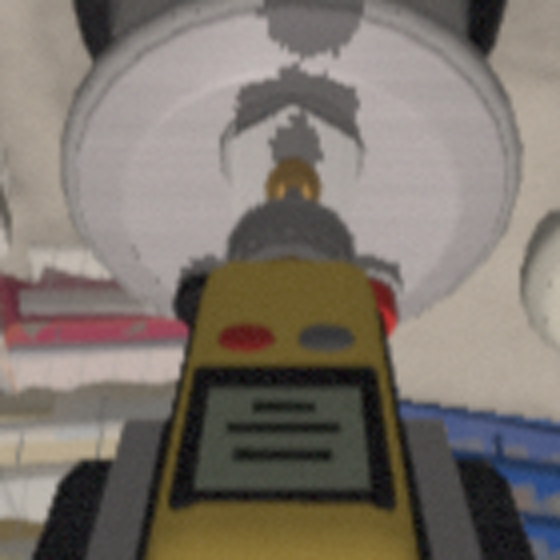

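Run:
```python
from tgt import *
import pickle
w=pickle.load(open("k2.pkl","rb")); T=T_tool()
o=np.array([210,150])
x=Rt[:,0]; P=lambda p:np.round((proj(w,p)-o+.375)*4,0)
for d in (-.002,0,.002):
    S=SEAT+x*d; print(d*1e3,"seat",P(S),"vertex",P(S+x*.0173),"flatcorners",P(S+y*.015+x*.00866),P(S-y*.015+x*.00866),"bead top",P(S+n*.012+x*.0068),"bead sides",P(S+n*.012+y*.0068),P(S+n*.012-y*.0068))
c,uv=cloud(w); q=(c-SEAT)@np.c_[x,y,n]
crop=(uv-o+.5)*4
m=(abs(q[:,0])<.02)&(abs(q[:,1])<.018)&(q[:,2]>-.003)&(q[:,2]<.003)&(uv[:,1]<200); print("hex pts",m.sum(),q[m].mean(0),q[m].min(0)*1e3,q[m].max(0)*1e3)
m=(abs(q[:,0])<.012)&(abs(q[:,1])<.012)&(q[:,2]>.008)&(q[:,2]<.024)&(uv[:,1]<200); print("nip pts",m.sum(),q[m].mean(0)*1e3,q[m].min(0)*1e3,q[m].max(0)*1e3)
```

```text
-2.0 seat [295. 182.] vertex [295. 112.] flatcorners [357. 147.] [233. 147.] bead top [295. 167.] bead sides [324. 195.] [266. 195.]
0.0 seat [295. 174.] vertex [295. 104.] flatcorners [357. 139.] [233. 139.] bead top [295. 159.] bead sides [324. 187.] [266. 187.]
2.0 seat [295. 166.] vertex [295.  96.] flatcorners [357. 131.] [233. 131.] bead top [295. 150.] bead sides [324. 179.] [266. 179.]
hex pts 502 [ 0.0051 -0.0004  0.0006] [ -6.1836 -15.005   -2.73  ] [17.1465 14.3556  2.6611]
nip pts 105 [ 2.4125 -0.6377 16.6343] [-1.7636 -6.9898 11.8669] [ 6.548   6.1018 23.945 ]
```

```bash
sed -i 's/M=np.array.*/M=np.array([.0006,.0007,.082])/' tgt.py; python3 -m creep '[[[0.13,0.16,0.5,0,0,0,0],[0.13,0.16,1,0,0,0,0],[0.13,0.16,1.6,0,0,0,0],[0.13,0.16,2.2,0,0,0,0],[0.13,0.16,2.8,0,0,0,0],[0.13,0.16,3.2,0,0,0,0],[0.13,0.16,3.2,0,0,0,0],[0.13,0.16,3.2,0,0,0,0]]]' 110
python3 - <<'E'
from tgt import *
go(.03); go(0)
E
```

```text
clock: 14.85
position: [0.5137, 0.1989, 0.2386]
ee_rot: [0.365, 2.702, -0.078]
force: [-0.7, 0.6, -2.1]
width: 0.0267
shift cm [-0.07 -0.03 -0.07] turn [ 0.001 -0.001  0.002]
shift cm [-0.07 -0.03  2.93] turn [ 0.001 -0.001  0.002]
```

```bash
python3 -m creep '[[[-0.05,-0.02,0.4,0,0,0,0],[-0.05,-0.02,0.8,0,0,0,0],[-0.05,-0.02,1.2,0,0,0,0],[-0.05,-0.02,1.5,0,0,0,0],[-0.05,-0.02,1.7,0,0,0,0],[-0.05,-0.02,1.8,0,0,0,0],[-0.05,-0.02,1.8,0,0,0,0],[-0.05,-0.02,1.8,0,0,0,0]]]'
cat > st.py <<'E'
from tgt import *
s=r.sense(); print("axial push",-s["force"]@-n*-1,"F tool",Rt.T@s["force"],"w",s["width"],"t",s["clock"]); T=T_tool(); m=T[:3,:3]@M+T[:3,3]-SEAT
print("mouth rel seat mm",np.c_[Rt[:,0],y,n].T@m*1e3,"ang",np.arccos(T[:3,2]@-n))
E
python3 st.py
```

```text
clock: 15.65
position: [0.5212, 0.1963, 0.2226]
ee_rot: [0.365, 2.701, -0.079]
force: [-0.6, -2.7, 0.2]
width: 0.0267
axial push -0.08248337846822947 F tool [-0.185  -2.7807 -0.0825] w 0.026721063626041937 t 15.65
mouth rel seat mm [ 0.0028 -0.2064 11.471 ] ang 0.0001662593013792229
```

```bash
python3 -m creep '[[[0,-0.03,0.2,0,0,0,0],[0,-0.03,0.4,0,0,0,0],[0,-0.03,0.55,0,0,0,0],[0,-0.03,0.7,0,0,0,0],[0,-0.03,0.8,0,0,0,0],[0,-0.03,0.9,0,0,0,0],[0,-0.03,1.0,0,0,0,0],[0,-0.03,1.0,0,0,0,0]]]'; python3 st.py
```

```text
clock: 16.45
position: [0.5254, 0.1958, 0.2143]
ee_rot: [0.364, 2.7, -0.076]
force: [-5.3, -1.5, 7.4]
width: 0.0267
axial push -8.712299741576945 F tool [ 1.2686 -2.8218 -8.7123] w 0.026690604478992595 t 16.45
mouth rel seat mm [-0.5178  0.513   2.1267] ang 0.0020268482324953697
```

```bash
python3 -m creep '[[[0.02,-0.03,0.1,0,0,0,0],[0.02,-0.03,0.2,0,0,0,0],[0.02,-0.03,0.3,0,0,0,0],[0.02,-0.03,0.35,0,0,0,0],[0.02,-0.03,0.4,0,0,0,0],[0.02,-0.03,0.45,0,0,0,0],[0.02,-0.03,0.45,0,0,0,0],[0.02,-0.03,0.45,0,0,0,0]]]'; python3 st.py
```

```text
clock: 17.25
position: [0.5267, 0.1958, 0.2139]
ee_rot: [0.365, 2.699, -0.075]
force: [-24.7, 0.1, 31.2]
width: 0.0266
axial push -38.21468119163715 F tool [  9.1233  -6.4834 -38.2147] w 0.02662707939312377 t 17.25
mouth rel seat mm [-1.6254  1.0193  1.3058] ang 0.0035261586706398095
```

```bash
python3 -m creep '[[[0.05,-0.04,-0.05,0,0,0,0],[0.1,-0.08,-0.1,0,0,0,0],[0.1,-0.08,-0.15,0,0,0,0],[0.1,-0.08,-0.15,0,0,0,0],[0.1,-0.08,-0.15,0,0,0,0],[0.1,-0.08,-0.15,0,0,0,0],[0.1,-0.08,-0.15,0,0,0,0],[0.1,-0.08,-0.15,0,0,0,0]]]'; python3 st.py; sed -i 's/150:290,210:350/130:270,210:350/' k.py; python3 k.py k3 | tail -6
python3 - <<'E'
from tgt import *
import pickle
w=pickle.load(open("k3.pkl","rb")); o=np.array([210,130]); x=Rt[:,0]
P=lambda p:np.round((proj(w,p)-o+.375)*4)
print("seat",P(SEAT),"vertex",P(SEAT+x*.0173),"mouth front edge if h=0",P(SEAT+x*.013),"if h=4",P(SEAT+x*.013+n*.004), "clamped sides",P(SEAT+y*.013),P(SEAT-y*.013))
f=dict(w); f["wc"]=w["hand_eye"]
E
```

```text
clock: 18.05
position: [0.526, 0.1957, 0.2139]
ee_rot: [0.364, 2.697, -0.073]
force: [-12.1, 0.8, 19.7]
width: 0.0269
axial push -22.841206947464936 F tool [  2.818   -2.4205 -22.8412] w 0.026879695174152188 t 18.05
mouth rel seat mm [-1.1516  0.8262  1.5765] ang 0.005675717365111669
30 22 x [16.6581 18.7143] y [-10.8911  10.5505]
50 76 x [ 9.5263 12.3113] y [-6.4786  7.5167]
60 116 x [ 7.1868 12.5868] y [-8.9673  9.9089]
70 116 x [ 4.8816 12.7768] y [-10.0735  11.3   ]
80 452 x [ 0.3612 18.3134] y [-15.7156  13.8677]
px of ideal mouth [281.2237 216.1757] [281.2293 200.1816] [297.8804 216.1711]
seat [286. 334.] vertex [286. 249.] mouth front edge if h=0 [286. 270.] if h=4 [286. 276.] clamped sides [352. 334.] [220. 334.]
```

View pics/k3c.png

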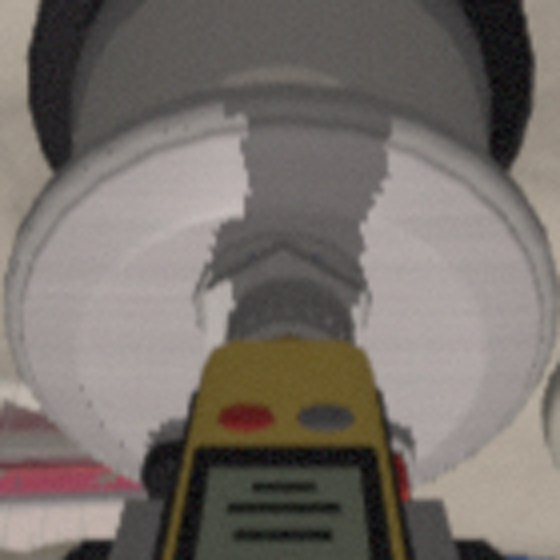

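Run:
```python
from tgt import *
import pickle
for nm in ("k2","k3"):
    w=pickle.load(open(nm+".pkl","rb")); f=dict(w); f["wc"]=w["hand_eye"]; c,uv=cloud(f); o=np.array([210,130])
    if nm=="k3":
        cr=(uv-o+.5)*4
        m=(cr[:,1]>250)&(cr[:,1]<310)&((abs(cr[:,0]-222)<7)|(abs(cr[:,0]-358)<7)|((cr[:,1]<266)&(abs(cr[:,0]-286)<35))); q=c[m]
        for p,zz in zip(np.round(cr[m]),np.round(q*1e3,1)):
            if zz[2]<90: print(p,zz,end=" ")
        m2=m&(c[:,2]<.09); print("\nhex z",np.median(c[m2],0),m2.sum())
    t=(abs(c[:,1])<.008)&(c[:,0]>.009)&(c[:,0]<.0145)&(c[:,2]>.06)&(c[:,2]<.086); print(nm,"coupler front zs",np.round(np.sort(c[t,2])[-25:]*1e3,1), np.round(c[t,0][np.argsort(c[t,2])][-25:]*1e3,1))
```

```text
k2 coupler front zs [81.7 81.8 81.8 82.1 82.1 82.2 82.2 82.2 82.3 82.4 82.5 82.5 82.5 82.5
 82.6 82.6 82.7 82.7 82.7 82.8 82.8 82.9 83.  83.1 83.2] [12.2 13.  11.4 12.9 12.1 11.3  9.7 12.1 12.8 12.  11.2 12.8 10.4 12.
 10.3 11.1 12.7 12.7 11.9 11.1 12.7 12.7 10.2 11.8 12.6]
[262. 254.] [16.7 -4.9 88.8] [266. 254.] [16.8 -4.1 88.3] [270. 254.] [17.6 -3.3 85.4] [274. 254.] [17.8 -2.5 84.6] [278. 254.] [18.2 -1.7 83.1] [282. 254.] [18.4 -0.9 82.5] [286. 254.] [18.4 -0.2 82.2] [290. 254.] [18.4  0.6 82.5] [294. 254.] [17.6  1.4 85.3] [298. 254.] [17.6  2.2 85.3] [302. 254.] [16.7  3.  88.9] [254. 258.] [15.7 -6.5 89.5] [258. 258.] [16.  -5.7 88.2] [262. 258.] [16.8 -4.8 85.2] [266. 258.] [16.7 -4.1 85.8] [270. 258.] [17.3 -3.3 83.5] [274. 258.] [17.1 -2.5 84.2] [278. 258.] [17.8 -1.7 81.8] [282. 258.] [17.5 -0.9 83. ] [286. 258.] [17.5 -0.2 82.9] [290. 258.] [17.7  0.6 82. ] [294. 258.] [17.3  1.4 83.6] [298. 258.] [17.4  2.1 83.3] [302. 258.] [17.   2.9 84.8] [306. 258.] [16.4  3.7 87. ] [310. 258.] [15.7  4.6 89.6] [254. 262.] [15.5 -6.4 87.2] [258. 262.] [16.4 -5.6 84.1] [262. 262.] [
[... 1178 characters left out ...]
298.] [ 9.4 13.  83. ] [358. 298.] [ 9.4 13.8 83. ] [362. 298.] [ 9.4 14.6 83. ] [218. 302.] [  8.8 -13.4  82.5] [222. 302.] [  8.4 -12.6  83.6] [226. 302.] [  8.6 -11.8  83.1] [354. 302.] [ 8.7 13.  82.8] [358. 302.] [ 8.4 13.9 83.7] [218. 306.] [  7.7 -13.4  83.2] [222. 306.] [  8.1 -12.6  82. ] [226. 306.] [  8.1 -11.8  82. ] [354. 306.] [ 7.9 13.  82.5] [358. 306.] [ 7.6 13.9 83.6] 
hex z [ 0.0156 -0.0021  0.0835] 80
k3 coupler front zs [83.2 83.2 83.2 83.3 83.3 83.3 83.3 83.3 83.3 83.4 83.4 83.5 83.5 83.6
 83.6 83.6 83.7 83.8 83.8 83.9 84.1 84.2 84.4 84.7 85.3] [10.2 13.4 11.  14.2 12.6 13.4 13.4 14.2 11.7 10.9 13.3 13.3 13.3 14.1
 13.3 13.3 14.  12.4 13.2 13.2 13.1 13.9 13.  13.8 14.4]
```

```bash
python3 - <<'E'
from tgt import *
f=grab("side")
for k in nets.place_of("side","lens")[:2]:
    p=at_z(f,k["uv"],.228); print("lens",k["score"],p,np.hypot(*(p-SEAT)[:2]))
for l in("amber_bottle","reagent"):
    for k in nets.place_of("side",l)[:1]: print(l,k["score"],at_z(f,k["uv"],0))
E
python3 st.py; python3 -c "
from rig import r
print(r.close_job())"
```

```text
lens 0.62 [0.5874 0.4369 0.228 ] 0.2514881050115386
amber_bottle 0.69 [0.4793 0.007  0.    ]
reagent 0.87 [0.4099 0.3031 0.    ]
axial push -23.415452079064973 F tool [  3.0655  -2.2457 -23.4155] w 0.026844790995155642 t 18.4
mouth rel seat mm [-1.1543  0.8545  1.5741] ang 0.005700475957949451
the job is handed in; nothing more can be done
None
```

I handed the job in at 18.4 s, with the yellow gauge pressed down on the valve seat and still gripped. No verdict was reported.

I swung the magnifier clear by its knob and drew the yellow gauge out of the rack. I then pressed its coupler onto the valve square to the nipple. The push peaked at about 38 N, so I eased it back and held it there.

The last checks before handing in:
- **Push:** about 23 N along the nipple, above the 11–18 N the valve needs.
- **Squareness:** about 0.006 rad from the nipple axis I measured, taking the gauge as straight in the gripper.
- **Seating:** the depth picture puts the hex seat about 83 mm from the TCP, level with the coupler's mouth at 82.5–83 mm. The arm's own pose disagreed slightly: it put the mouth about 1.6 mm above the seat and 1.4 mm to the side. I put that down to calibration error, and it is still within the 4 mm limit.
- **Pin travel:** not measured. I inferred it from the rigid stop and the force.
- **Grip:** the gripper is still closed on the gauge at 26.8 mm, set to 110 N. The pictures showed no slip.
- **Magnifier:** the lens is about 0.25 m from the valve seen from above.
- **Bottles:** both were found close to where they stood. I did not check their tilt.

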